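# Turn the eccentric cam to its low point and close the specimen carriage into the chamber

## Robot

A 6-joint arm with a two-finger parallel gripper is mounted at the origin on the work surface. World frame = base frame: x ahead of the robot, y to its left, z up, the work surface at z = 0. Lengths are in m, angles in rad, forces in N, time in s.
With the tool pointing down it reaches from about 0.25 to 0.8 m from the base axis. Payload 8.5 kg.
Tool frame: the origin (TCP) lies between the finger pads; the fingertips stand 17 mm ahead of it and the grasp point (between the pads) lies 2 mm behind it; z points along the fingers, y is the direction in which the jaws open and shut (so a half turn about z gives the same grasp; the last joint's range is limited). The gripper opens to 85 mm and grips with 20 to 120 N. Pads are 22 mm wide; open, the fingers measure 114 mm over their backs; the gripper's body (76 mm by 85 mm) begins 54 mm behind the grasp point. The pads swing forward as they close: fully open they stand 13 mm farther back than shut.
Start: joints at [-1.107, 0.238, -0.013, 1.319, 0, 1.571], TCP at [0.235, -0.47, 0.248] pointing down, gripper open.
Joint ranges: [-2.66, 2.66], [-1.03, 1.9], [-1.14, 1.46], [-1.82, 2.27], [-1.45, 1.34], [-3.14, 3.14]. Speed limits (rad/s): [2.22, 2.22, 2.79, 3.14, 3.14, 3.14].

## Interface

Orientations are given as a unit quaternion [x, y, z, w].
In Python, from cell import state, capture, calibration, close_job, cut_out, pinpoint gives the robot as it stands.
- The arm moves only by the shell command python3 -m handwheel 'ROWS' [FORCE]. ROWS is JSON, a list of rows, each a list of 7 numbers: the shift along the tool's x, y, z in cm, then the turn, a rotation vector about the tool's x, y, z in degrees, then the gripper's target within -1 to 1 (fully open at 1, half-way at 0, shut at -1). A call has 1 to 5 rows; each row is the pose to reach, as a shift and turn from the pose commanded when the call began, along the tool's axes at that moment; what a row does not reach only later rows make up. A row lasts 1/12 s, in which the tool goes at most 41.7 mm and 7.16 degrees, less where a joint would pass 70% of its speed; a pose out of reach is approached as far as the arm can. A call with a gripper value outside its range is refused whole. The fingers move at their own pace and stop on an object; FORCE is the grip in N (left out, the last holds). Time passes only in rows, so rows that repeat a pose let the fingers close. It gives the time, the measured TCP pose, the force and the opening at its end, in the units of the state.
- state(): the state, without advancing time (a new reading comes with each control period).
- capture(name): name is "side" or "top" or "wrist"; returns the picture (400x640x3 uint8, red, green, blue); there is no depth.
- calibration(name): a dict with "K" (3x3 intrinsics, pixels), "extrinsics" (4x4, takes a point from world to camera coordinates). Camera axes: x right, y up, looking along -z (the intrinsics and any distortion apply to the point x, -y, -z); pixel columns grow to the right and rows downward; lengths in m; the calibration is good to about 2 mm. A picture is of the moment at which its call begins: read the wrist's pose just before it. calibration takes no time and is no camera call; for the wrist camera it gives the pose at the moment of the call.
- close_job(): hands the job in, once; it reports no verdict.
Trained networks look in the newest picture that a camera, given by its name, has taken for a name from the list of things; names that differ only in an ending like _2 or _b are one class to them, and where a whole thing is asked for, a point or a joint stands for the part that bears it (a point fixed in the world has none). Each returns a list of dicts, best first, with "p" (0 to 1); they miss things now and then, are a little off and sometimes report something else, mostly with a low value. They report only what shows in the picture. A call takes as long as a camera call. They do not tell look-alikes from the thing itself.
- cut_out(camera, query): "pixels" (400x640 bool, what is visible of it) and "rect" ([left, top, right, bottom] in pixels, round what is visible of it).
- pinpoint(camera, query): "pixel" ([column, row] in pixels: a listed point, or the origin of a listed thing).
The state is a dict: "t": time; "joint_pos": joint angles; "dq": joint speeds; "effort": joint torques, N m; "tcp_pos": TCP position; "tool_rot": TCP orientation; "contact_force": force on the tool from outside, world axes, zero at the start; "moment": the same for the moment, N m; "gripper_width": opening from 0.0 (shut) to 1.0 (fully open).
Only numpy, scipy, OpenCV 4.12 (cv2) and the standard library are available. Lean on these libraries where they do the work, as an engineer would, in place of code of your own. Each camera call takes 0.05 s, during which the arm holds its last target. There are 200 camera calls.

## Task

The round cam plate beside the track blocks the roller of the specimen carriage. With closed fingertips, push the cam's upright handle round until the handle points straight forward along the track towards the chamber end, so that the cam's low side faces the roller; only then push the carriage's upright end plate forward until the carriage is fully home and the plate closes the chamber's mouth. Push gently, do not grip or lift anything, leave the dish untouched in its seat and the other things on the bench where they are, and finish with the hand clear.

Things in the scene. Friction and masses are not known exactly. Their poses are not given: they have to be found in the camera images.
- fixture: Grey base plate fixed on the bench, 12 mm thick; its +x is 'forward' (carriage travel). In its frame, mm: plate x -135..165, y -155..95; origin at bench height. Clear acrylic chamber on it: x 30..150, y -53..53, top 78 above the bench, open mouth at x 30 facing -x. Guide rails at y +-46 (top 22). Cam pivot at x 18, y -95.
- cam (a joint): Cam turn about its vertical pivot (rad), counter-clockwise from above positive, range -2.5..0.5. 0 = low point: handle along the fixture's +x. Starts at -2.2..-1.2 (handle to the right or back right). No stop at 0; friction 0.35 N m (4.4 N at the handle) holds it where it is left. Steel disc, radius 34 mm, 20..32 mm above the bench, its centre 18 mm from the pivot on the handle's side.
- cam_pivot (a point): Cam pivot axis, 44 mm above the bench (top of the hub, radius 9).
- cam_handle (a point): Centre of the top of the cam's upright black handle post: post of diameter 16, 80 mm from the pivot, top 72 above the bench. It stands on a flat lever bar 14 wide (32..40 above the bench), so fingertips push the post at 45..65 above the bench.
- carriage (a joint): Carriage travel along the fixture's +x (m): 0 at the start, 0.065 = fully home, at a hard stop. Friction about 2 N; stays where it is left. Its follower roller (diameter 14 mm, 20..35 mm above the bench) moves at fixture y -95 mm, x = -71 mm + travel, in line with the cam pivot; the cam stops it short of home unless at its low point.
- push_face (a point): Centre of the rear (robot-side) face of the carriage's upright end plate, 47 mm above the bench. Plate 100 wide, 6 thick, top 72 above the bench. Behind it is the carriage's flat deck, 80 wide, top 20 above the bench, with two ribs at y +-30 up to 34 above it. Face at fixture x -41 mm at the start, 24 mm when home.
- dish_center (a point): Centre (half-way up) of the clear round dish, diameter 56, 14 high, 35 g, lying loose in a shallow seat on the carriage's deck ahead of the end plate, 45 mm ahead of push_face. It rides along into the chamber.
- vial: Bystander: small glass vial, diameter 26, 45 high, standing on the base plate to the left of the track; origin at its foot.
- amber: Bystander: amber bottle, diameter 50, 105 high, left of the fixture; origin at its foot.
- carton: Bystander: small carton, 45 by 35 by 80 mm high, right of the fixture; origin at its foot.
- jar: Bystander: white jar, diameter 44, 50 high, right of the fixture; origin at its foot.
- forceps: Bystander: steel forceps, 130 long, 6 high, lying along the left edge of the base plate.
Mind the look-alikes: they are no part of the job. Of the things like the part that bears dish_center, leave any that is blue or purple; of the rest the smaller one is meant.

How it is judged:
By the outcome, as a careful person would: the job done as asked, in the order asked, and still so for the second after the job is handed in, with the robot touching nothing.
It also fails if it takes over 58 s, if anything falls off the work surface, if the arm or the gripper's body presses on something with over 40 N, if the wrist force passes 120 N, or if a joint passes its speed limit or range.

## Working session

There is one attempt and no reset: what is moved stays moved. The work goes in short steps, Python scripts to look and compute and a shell command to move; the robot and the scene stay as the last step left them, time stands still between calls to the robot, and variables do not carry over. Pictures are saved under pics/ and viewed, about 8 in all and at most 12, crops included, and the job is handed in when it is done.

```bash
mkdir -p pics; ls; cat > h.py <<'E'
import numpy as np,cv2
from cell import *
def snap(n,f): 
    im=capture(n); cv2.imwrite('pics/'+f,im[:,:,::-1]); return im
def ray(n,px):
    c=calibration(n);K=np.array(c["K"]);E=np.array(c["extrinsics"])
    d=np.linalg.inv(K)@[px[0],px[1],1]; d=d*[1,-1,-1]
    R=E[:3,:3]; return -R.T@E[:3,3], R.T@d
def atz(n,px,z):
    o,d=ray(n,px); return o+d*(z-o[2])/d[2]
def tri(a,b):
    (o1,d1),(o2,d2)=a,b; s=np.linalg.lstsq(np.c_[d1,-d2],o2-o1,rcond=None)[0]
    p,q=o1+d1*s[0],o2+d2*s[1]; return (p+q)/2,np.linalg.norm(p-q)
def proj(n,P):
    c=calibration(n);K=np.array(c["K"]);E=np.array(c["extrinsics"])
    q=(E@np.r_[P,1])[:3]*[1,-1,-1]; q=K@q; return q[:2]/q[2]
E
python3 - <<'E'
from h import *
np.set_printoptions(precision=4,suppress=True)
print({k:v for k,v in calibration("top").items() if k not in("extrinsics",)})
a=snap("top","t0.png");b=snap("side","s0.png")
cv2.imwrite("pics/ts0.png",cv2.resize(np.vstack([a,b]),(480*1,600))[:,:,::-1])
P={}
for q in["cam_pivot","cam_handle","push_face","dish_center","fixture","vial","amber","carton","jar","forceps"]:
    for n in("top","side"):
        for r in pinpoint(n,q)[:4]: print(q,n,np.round(r["pixel"],1),round(r["p"],2))
s=state();print(s)
E
```

```text
pics
{'K': array([[401.8596,   0.    , 323.5969],
       [  0.    , 401.8596, 202.0051],
       [  0.    ,   0.    ,   1.    ]])}
cam_pivot top [314.6 195.3] 0.67
cam_pivot side [301.7 193.7] 0.82
cam_pivot side [197.3 266.1] 0.62
cam_pivot side [313.9 165.9] 0.27
cam_handle top [346.1 199.3] 0.77
cam_handle side [331.2 172.9] 0.6
push_face top [280.  221.1] 0.95
push_face top [374.9 220.1] 0.66
push_face side [295.7 233. ] 0.65
dish_center top [203.6 261.1] 0.8
dish_center top [260.8 289.1] 0.79
dish_center top [283.9 210.1] 0.67
dish_center top [374.9 273.8] 0.62
dish_center side [403.3 210.9] 0.98
dish_center side [284.  228.7] 0.91
dish_center side [341.1 303. ] 0.78
dish_center side [261.1 327. ] 0.76
fixture top [283.  210.6] 0.94
fixture side [282.2 238.3] 0.94
vial top [258.3 240.9] 0.6
vial top [284.4 212.4] 0.22
vial side [289.5 267.7] 0.8
amber top [280.9 207. ] 0.56
amber side [195.7 266. ] 0.83
amber side [312.6 166.1] 0.19
carton top [364.2 169.7] 0.84
carton side [314.2 167.2] 0.56
jar top [374.4 221.9] 0.81
jar side [329.6 175.9] 0.65
jar side [360.8 188.8] 0.55
forceps top [281.  221.7] 0.64
forceps top [236.8 236.7] 0.53
forceps side [265.3 284.9] 0.78
{'t': 1.1, 'joint_pos': array([-1.107 ,  0.2382, -0.0135,  1.3192, -0.    ,  1.5708]), 'dq': array([-0.0001, -0.0009, -0.0005,  0.0008,  0.0019,  0.0016]), 'effort': array([ -0.0005, -53.8599,  34.6691,   0.0031,  -0.0002,  -0.    ]), 'tcp_pos': array([ 0.2348, -0.4695,  0.2483]), 'tool_rot': array([ 0.9732,  0.2298, -0.    , -0.    ]), 'contact_force': array([-0.5758, -0.0796,  0.3079]), 'moment': array([ 0.0284, -0.002 ,  0.0381]), 'gripper_width': 0.9933635309076744}
```

```bash
python3 - <<'E'
import cv2,numpy as np
a=cv2.imread("pics/t0.png")[130:310,170:430];b=cv2.imread("pics/s0.png")[120:350,160:440]
cv2.imwrite("pics/ta.png",cv2.resize(a,None,fx=3,fy=3,interpolation=2));cv2.imwrite("pics/sa.png",cv2.resize(b,None,fx=2.6,fy=2.6,interpolation=2))
E
```

```text
(no output)
```

View pics/ta.png

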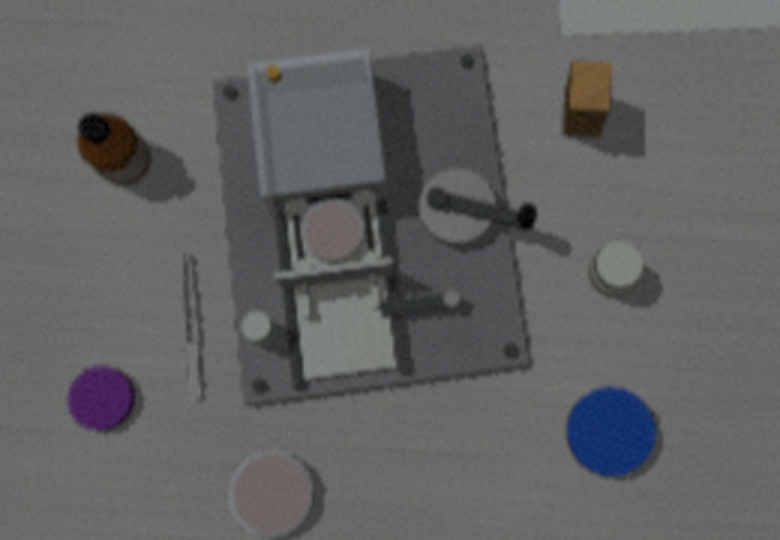

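View pics/sa.png

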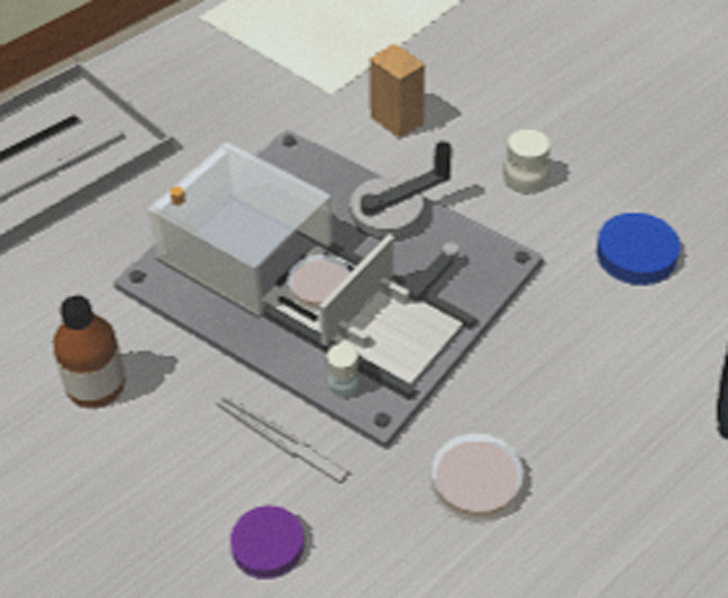

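Top view: fixture is turned about 8° in the picture. The chamber mouth faces down, with the carriage and small pink dish at about (281,207). The cam pivot is at about (316,196), and the handle is at about (346,202), pointing right and slightly back. The look-alikes (purple, blue, large pink) lie off the fixture.

```bash
python3 - <<'E'
from h import *
np.set_printoptions(precision=4,suppress=True)
F=np.array([[165,95],[165,-155],[-135,-155],[-135,95]])/1000
t=np.array([[215,78],[484,45],[530,367],[247,404]])/3+[170,130]
s=np.array([[115,283],[285,135],[543,262],[388,440]])/2.6+[160,120]
for n,px in(("top",t),("side",s)):
    W=np.array([atz(n,p,.012)[:2] for p in px])
    a=F-F.mean(0);b=W-W.mean(0)
    th=np.arctan2((a[:,0]*b[:,1]-a[:,1]*b[:,0]).sum(),(a*b).sum())
    R=np.array([[np.cos(th),-np.sin(th)],[np.sin(th),np.cos(th)]]);o=W.mean(0)-R@F.mean(0)
    print(n,"yaw",np.degrees(th),"o",o,"res",(W-(F@R.T+o)).ravel())
    T=lambda x,y:R@[x/1e3,y/1e3]+o
    print(" pivot",T(18,-95),"face",T(-41,0))
for nm,a,b in(("pivot",(314.6,195.3),(301.7,193.7)),("handle",(346.1,199.3),(331.2,172.9)),("handle_eye",(345.7,201),(331,175.5)),("face",(280,221.1),(295.7,233))):
    print(nm,*tri(ray("top",a),ray("side",b)))
for n in("top","side"):
  for nm,q,z in(("vial",0,0),("jar",0,0),("carton",0,0)):
    for r in pinpoint(n,nm)[:2]: print(n,nm,atz(n,r["pixel"],z)[:2],r["p"])
E
```

```text
top yaw 10.923478674936655 o [0.5165 0.1705] res [ 0.0003  0.0001 -0.0003  0.0004 -0.0006  0.0014  0.0007 -0.0019]
 pivot [0.5521 0.0806] face [0.4762 0.1627]
side yaw 11.353733580537366 o [0.5118 0.1764] res [ 0.0001 -0.0033 -0.0034  0.0051 -0.0013  0.0039  0.0046 -0.0057]
 pivot [0.5482 0.0868] face [0.4716 0.1683]
pivot [0.5501 0.0861 0.0574] 0.0018572156031055479
handle [0.5363 0.0047 0.0828] 0.0018193270770002928
handle_eye [0.5344 0.0057 0.0759] 8.908043688304926e-05
face [0.4795 0.1708 0.043 ] 0.00039161712530441986
top vial [0.4306 0.2288] 0.6
top vial [0.5116 0.1659] 0.22
top jar [ 0.4998 -0.0772] 0.81
top carton [ 0.645  -0.0448] 0.84
side vial [0.4425 0.2242] 0.8
side jar [ 0.5921 -0.0503] 0.65
side jar [ 0.5031 -0.0742] 0.55
side carton [ 0.6443 -0.0444] 0.56
```

```bash
R='[[3.26,-2.29,0.36,0,0,0,-1],[6.52,-4.58,0.72,0,0,0,-1],[9.78,-6.87,1.08,0,0,0,-1],[13.04,-9.16,1.44,0,0,0,-1],[16.3,-11.45,1.8,0,0,0,-1]]'
python3 -m handwheel '[[3.26,-2.29,0.36,0,0,0,-1],[6.52,-4.58,0.72,0,0,0,-1],[9.78,-6.87,1.08,0,0,0,-1],[13.04,-9.16,1.44,0,0,0,-1],[16.3,-11.45,1.8,0,0,0,-1]]' 30
python3 -m handwheel '[[3.26,-2.29,0.36,0,0,0,-1],[6.52,-4.58,0.72,0,0,0,-1],[9.78,-6.87,1.08,0,0,0,-1],[13.04,-9.16,1.44,0,0,0,-1],[16.3,-11.45,1.8,0,0,0,-1]]'
python3 -m handwheel '[[3.26,-2.29,0.36,0,0,0,-1],[6.52,-4.58,0.72,0,0,0,-1],[9.78,-6.87,1.08,0,0,0,-1],[12.3,-8.6,1.4,0,0,0,-1],[12.3,-8.6,1.4,0,0,0,-1]]'
python3 -m handwheel '[[0,0,0,0,0,-6.5,-1],[0,0,0,0,0,-13,-1],[0,0,0,0,0,-19.5,-1],[0,0,0,0,0,-26,-1],[0,0,0,0,0,-26,-1]]'
python3 -m handwheel '[[0,0,0,0,0,-6.5,-1],[0,0,0,0,0,-13,-1],[0,0,0,0,0,-19.5,-1],[0,0,0,0,0,-26,-1],[0,0,0,0,0,-26,-1]]'
python3 - <<'E'
from h import *
np.set_printoptions(precision=4,suppress=True)
s=state();print(s["joint_pos"],s["tcp_pos"],s["tool_rot"])
snap("wrist","w0.png");snap("top","t1.png");snap("side","s1.png")
for n in("wrist","top","side"):
  for q in("cam_pivot","cam_handle","push_face"):
    for r in pinpoint(n,q)[:3]:
        print(n,q,np.round(r["pixel"],1),round(r["p"],2),atz(n,r["pixel"],{"cam_pivot":.044,"cam_handle":.072,"push_face":.047}[q]))
E
```

```text
t: 1.82
tcp_pos: [0.3297, -0.2926, 0.2302]
tool_rot: [0.973, 0.229, 0.0, 0.0]
contact_force: [1.0, -0.6, 0.1]
gripper_width: 0.303
t: 2.23
tcp_pos: [0.4245, -0.117, 0.2124]
tool_rot: [0.973, 0.23, 0.0, 0.0]
contact_force: [0.8, -0.4, 0.2]
gripper_width: -0.001
t: 2.65
tcp_pos: [0.4977, 0.0173, 0.1976]
tool_rot: [0.973, 0.232, 0.0, -0.001]
contact_force: [-0.2, -0.1, 0.7]
gripper_width: 0.0
t: 3.07
tcp_pos: [0.4953, 0.0128, 0.1983]
tool_rot: [0.895, 0.445, -0.0, -0.0]
contact_force: [0.3, 0.1, 0.0]
gripper_width: -0.0
t: 3.48
tcp_pos: [0.4954, 0.0128, 0.1984]
tool_rot: [0.774, 0.634, -0.0, -0.0]
contact_force: [0.4, -0.6, -0.0]
gripper_width: 0.0
[ 0.0258  0.2107 -0.1802  1.1799  0.      1.7949] [0.4954 0.0128 0.1984] [ 0.7736  0.6336 -0.     -0.    ]
wrist cam_pivot [365.3 110.4] 0.91 [0.5545 0.0815 0.044 ]
wrist cam_handle [366.4 200.3] 0.92 [0.5386 0.0031 0.072 ]
wrist push_face [262.7  28.8] 0.96 [0.4773 0.166  0.047 ]
top cam_pivot [314.8 194.1] 0.37 [0.556  0.0857 0.044 ]
top cam_handle [210.4 185.6] 0.4 [0.5555 0.3523 0.072 ]
top push_face [279.9 219.7] 0.91 [0.4822 0.1707 0.047 ]
side cam_pivot [300.5 195.7] 0.93 [0.558  0.0841 0.044 ]
side cam_handle [330.2 175.4] 0.94 [0.5389 0.0037 0.072 ]
side push_face [296.7 233.8] 0.78 [0.4738 0.1731 0.047 ]
```

View pics/w0.png

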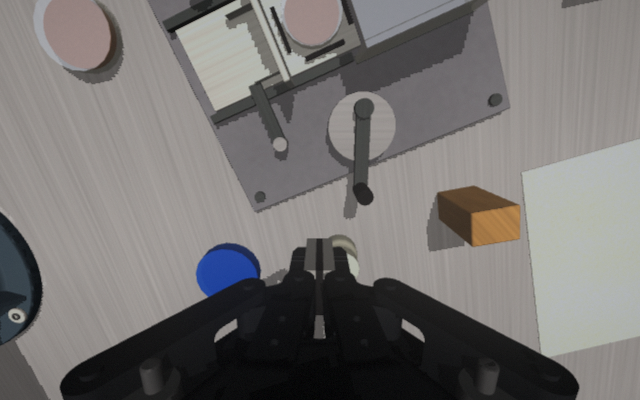

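Wrist view: hub at about (364,107), handle top at about (363,197), straight ahead of the fingertips' push line. The networks agree with this. I'll descend behind the handle, touch it and start turning.

```bash
python3 -m handwheel '[[0,0,3.3,0,0,0,-1],[0,0,6.6,0,0,0,-1],[0,0,9.9,0,0,0,-1],[0,0,13,0,0,0,-1],[0,0,13,0,0,0,-1]]'
python3 -m handwheel '[[0,0.5,0,0,0,0,-1],[0,1,0,0,0,0,-1],[0,1.5,0,0,0,0,-1],[0,2.1,0,0,0,0,-1],[0,2.1,0,0,0,0,-1]]'
python3 -m handwheel '[[-0.14,0.56,0,0,0,-4,-1],[-0.24,1.14,0,0,0,-8,-1],[-0.30,1.71,0,0,0,-12,-1],[-0.32,2.29,0,0,0,-16,-1],[-0.30,2.88,0,0,0,-20,-1]]'
python3 - <<'E'
from h import *
np.set_printoptions(precision=4,suppress=True)
s=state();print(s["tcp_pos"],s["tool_rot"],s["joint_pos"])
snap("wrist","w1.png");capture("side")
for n in("wrist","side"):
  for q in("cam_pivot","cam_handle"):
    for r in pinpoint(n,q)[:2]:
        print(n,q,np.round(r["pixel"],1),round(r["p"],2),atz(n,r["pixel"],{"cam_pivot":.044,"cam_handle":.072}[q]))
E
```

```text
t: 4.5
tcp_pos: [0.492, 0.013, 0.0636]
tool_rot: [0.774, 0.633, -0.003, -0.003]
contact_force: [-1.4, -0.2, 0.4]
gripper_width: 0.0
t: 4.92
tcp_pos: [0.518, 0.0087, 0.0697]
tool_rot: [0.774, 0.633, 0.001, 0.001]
contact_force: [0.2, -0.1, 0.9]
gripper_width: -0.002
t: 5.33
tcp_pos: [0.5432, 0.0004, 0.0689]
tool_rot: [0.651, 0.759, -0.0, -0.001]
contact_force: [-4.6, 1.3, 3.5]
gripper_width: 0.001
[0.5432 0.0004 0.0689] [ 0.6509  0.7592 -0.0001 -0.0007] [ 0.0004  0.3906 -0.2809  0.9005  0.0007  1.418 ]
wrist cam_pivot [368.3  99.6] 0.68 [0.5568 0.0837 0.044 ]
wrist cam_handle [363.3 267. ] 0.87 [0.565 0.006 0.072]
side cam_pivot [302.3 193. ] 0.71 [0.5618 0.0747 0.044 ]
side cam_handle [323.4 168.9] 0.86 [ 0.5668 -0.0007  0.072 ]
```

View pics/w1.png

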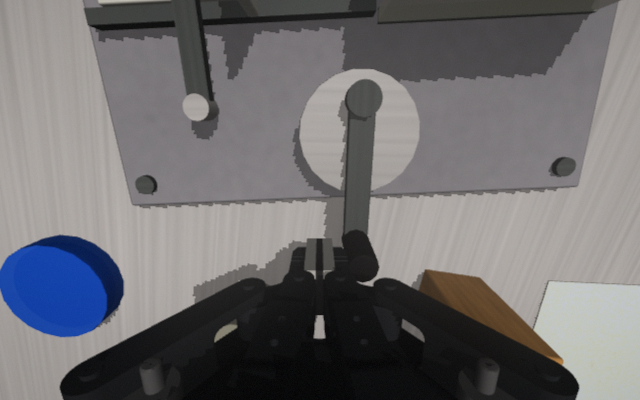

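The handle follows the fingertips. It shows at about (360,255), beside the tips, and the lever points at the hub at (364,98). Continuing round.

```bash
python3 -m handwheel '[[-0.14,0.56,0,0,0,-4,-1],[-0.24,1.14,0,0,0,-8,-1],[-0.30,1.71,0,0,0,-12,-1],[-0.32,2.29,0,0,0,-16,-1],[-0.30,2.88,0,0,0,-20,-1]]'
python3 -m handwheel '[[-0.14,0.56,0,0,0,-4,-1],[-0.24,1.14,0,0,0,-8,-1],[-0.30,1.71,0,0,0,-12,-1],[-0.32,2.29,0,0,0,-16,-1],[-0.30,2.88,0,0,0,-20,-1]]'
python3 -m handwheel '[[-0.14,0.56,0,0,0,-4,-1],[-0.24,1.14,0,0,0,-8,-1],[-0.30,1.71,0,0,0,-12,-1],[-0.32,2.29,0,0,0,-16,-1],[-0.30,2.88,0,0,0,-20,-1]]'
python3 - <<'E'
from h import *
np.set_printoptions(precision=4,suppress=True)
s=state();print(s["tcp_pos"],s["tool_rot"],s["joint_pos"])
snap("wrist","w2.png");capture("side");snap("top","t2.png")
for n in("wrist","side","top"):
  for q in("cam_pivot","cam_handle"):
    for r in pinpoint(n,q)[:2]:
        print(n,q,np.round(r["pixel"],1),round(r["p"],2),atz(n,r["pixel"],{"cam_pivot":.044,"cam_handle":.072}[q]))
E
```

```text
t: 6.05
tcp_pos: [0.5717, 0.0014, 0.0684]
tool_rot: [0.51, 0.86, -0.001, -0.001]
contact_force: [-4.3, -0.8, 4.3]
gripper_width: -0.001
t: 6.47
tcp_pos: [0.5985, 0.0124, 0.0684]
tool_rot: [0.353, 0.936, -0.001, -0.001]
contact_force: [-4.5, -2.2, 3.8]
gripper_width: -0.005
t: 6.88
tcp_pos: [0.6202, 0.0317, 0.0685]
tool_rot: [0.185, 0.983, -0.001, -0.0]
contact_force: [-2.8, -3.3, 2.1]
gripper_width: 0.0
[0.6202 0.0317 0.0685] [ 0.1852  0.9827 -0.0008 -0.0003] [ 0.0518  0.5064 -0.0805  0.9848 -0.0014  0.4243]
wrist cam_pivot [370.1 101.2] 0.84 [0.5557 0.0855 0.044 ]
wrist cam_pivot [363.6 269.7] 0.22 [0.6441 0.0517 0.044 ]
wrist cam_handle [364.2 268.8] 0.57 [0.6269 0.0534 0.072 ]
side cam_pivot [301.4 196.8] 0.95 [0.5538 0.085  0.044 ]
side cam_pivot [289.1 271. ] 0.2 [0.4114 0.2515 0.044 ]
side cam_handle [288.9 167.3] 0.57 [0.6289 0.0568 0.072 ]
```

View pics/w2.png

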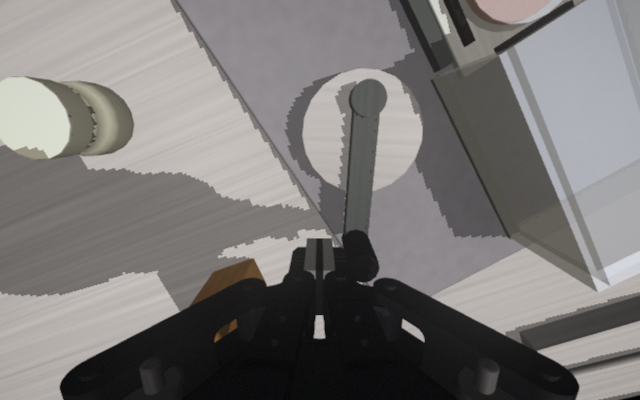

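At about −22° in the world; the handle is at (358,250), with about 32° to go. I'll turn 26° more, then measure precisely.

```bash
python3 -m handwheel '[[-0.14,0.56,0,0,0,-4,-1],[-0.24,1.14,0,0,0,-8,-1],[-0.30,1.71,0,0,0,-12,-1],[-0.32,2.29,0,0,0,-16,-1],[-0.30,2.88,0,0,0,-20,-1]]'
python3 -m handwheel '[[-0.08,0.28,0,0,0,-2,-1],[-0.14,0.56,0,0,0,-4,-1],[-0.20,0.85,0,0,0,-6,-1],[-0.20,0.85,0,0,0,-6,-1]]'
python3 - <<'E'
from h import *
np.set_printoptions(precision=4,suppress=True)
s=state();print(s["tcp_pos"],s["tool_rot"],s["joint_pos"])
a=snap("wrist","w3.png");b=snap("top","t3.png");snap("side","s3.png")
cv2.imwrite("pics/t3z.png",cv2.resize(b[135:275,225:370],None,fx=4,fy=4,interpolation=2)[:,:,::-1])
for n in("wrist","side","top"):
  for q in("cam_pivot","cam_handle"):
    for r in pinpoint(n,q)[:2]:
        print(n,q,np.round(r["pixel"],1),round(r["p"],2),atz(n,r["pixel"],{"cam_pivot":.044,"cam_handle":.072}[q]))
E
```

```text
t: 7.75
tcp_pos: [0.6342, 0.0572, 0.0684]
tool_rot: [0.012, 1.0, -0.001, 0.0]
contact_force: [0.3, -3.5, 0.5]
gripper_width: -0.002
t: 8.08
tcp_pos: [0.6366, 0.0662, 0.0684]
tool_rot: [-0.04, 0.999, -0.0, 0.0]
contact_force: [1.7, -2.6, -0.8]
gripper_width: -0.001
[0.6366 0.0662 0.0684] [-0.0402  0.9992 -0.0005  0.0003] [ 0.104   0.5345 -0.0296  1.0062 -0.001   0.0236]
wrist cam_pivot [370.5 100.3] 0.85 [0.5543 0.0854 0.044 ]
wrist cam_pivot [541.7  52.1] 0.25 [0.5263 0.1642 0.044 ]
wrist cam_handle [362.9 270.2] 0.88 [0.6336 0.0873 0.072 ]
wrist cam_handle [542.5  50.1] 0.29 [0.5327 0.145  0.072 ]
side cam_pivot [300.2 195.1] 0.69 [0.56   0.0832 0.044 ]
side cam_pivot [297.  234.6] 0.66 [0.4736 0.1725 0.044 ]
side cam_handle [279.6 174.4] 0.9 [0.6251 0.0902 0.072 ]
top cam_pivot [207.5 185.6] 0.16 [0.5625 0.3685 0.044 ]
```

View pics/w3.png

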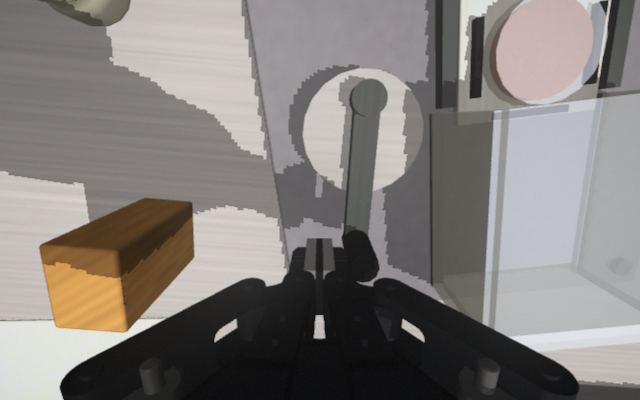

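Wrist view: the lever runs from the hub (368,98) to the handle (358,245), and the plate's right edge from (247,0) to (287,270). They are still a few degrees apart, so I'll measure both directions from fitted edges.

```bash
cat > ang.py <<'E'
from h import *
def fit(n,im,p0,p1,w=9,z=.012,along="row"):
    g=cv2.GaussianBlur(cv2.cvtColor(im,cv2.COLOR_RGB2GRAY).astype(np.float32),(0,0),1)
    if along=="col": g=g.T; p0=p0[::-1];p1=p1[::-1]
    pts=[]
    for r in range(int(p0[1]),int(p1[1])):
        c=p0[0]+(p1[0]-p0[0])*(r-p0[1])/(p1[1]-p0[1]); lo=int(c-w)
        d=np.abs(np.gradient(g[r,lo:lo+2*w+1])); k=d.argmax(); pts.append((lo+k,r))
    pts=np.array(pts,float)
    for _ in range(4):
        f=np.polyfit(pts[:,1],pts[:,0],1); e=np.abs(np.polyval(f,pts[:,1])-pts[:,0]); pts=pts[e<max(1,1.5*np.median(e))]
    q=[(np.polyval(f,r),r) for r in(p0[1],p1[1])]
    if along=="col": q=[a[::-1] for a in q]
    A,B=[atz(n,a,z)[:2] for a in q]; v=A-B
    return np.degrees(np.arctan2(v[1],v[0])),len(pts),np.round(q,1),A,B
E
python3 - <<'E'
from ang import *
im=cv2.imread("pics/w3.png")[:,:,::-1].copy()
for nm,a,b,z in(("plate",(247,0),(275,190),.012),("barL",(350,130),(345,225),.040),("barR",(379,130),(373,225),.040),("rail",(430,10),(430,90),.022),("chamber",(431,115),(432,270),.012)):
    try: print(nm,*fit("wrist",im,a,b,7,z))
    except Exception as e: print(nm,e)
E
```

```text
plate -167.93846573787744 76 [[239.3   0. ]
 [273.8 190. ]] [0.50570738 0.0112779 ] [0.6127703  0.03415504]
barL -172.35099550314726 32 [[341.9 130. ]
 [344.7 225. ]] [0.5698674  0.07295792] [0.62310773 0.08010804]
barR -177.7791776561125 95 [[378.  130. ]
 [368.8 225. ]] [0.56834211 0.09199045] [0.62198399 0.09407069]
rail -160.67353277965555 19 [[425.6  10. ]
 [436.5  90. ]] [0.50569641 0.11218618] [0.54421997 0.12569692]
chamber -168.89735225947618 155 [[428.7 115. ]
 [429.4 270. ]] [0.55757883 0.12754419] [0.66331766 0.1482944 ]
```

```bash
python3 -m handwheel '[[-0.08,0.28,0,0,0,-2,-1],[-0.14,0.56,0,0,0,-4,-1],[-0.20,0.85,0,0,0,-6,-1],[-0.20,0.85,0,0,0,-6,-1]]'
python3 -m handwheel '[[0,-0.5,0,0,0,0,-1],[0,-1.5,0,0,0,0,-1],[0,-1.5,-3,0,0,0,-1],[0,-1.5,-6.5,0,0,0,-1],[0,-1.5,-10,0,0,0,-1]]'
python3 -m handwheel '[[-1,2,0,0,0,0,-1],[-1,3.5,0,0,0,0,-1],[-1,3.5,0,0,0,0,-1],[-1,3.5,0,0,0,0,-1]]'
python3 - <<'E'
from h import *
np.set_printoptions(precision=4,suppress=True)
s=state();print(s["tcp_pos"],s["tool_rot"],s["joint_pos"])
a=snap("wrist","w4.png")
for n in("wrist",):
  for q in("cam_pivot","cam_handle"):
    for r in pinpoint(n,q)[:2]:
        print(n,q,np.round(r["pixel"],1),round(r["p"],2),atz(n,r["pixel"],{"cam_pivot":.044,"cam_handle":.072}[q]))
E
```

```text
t: 8.87
tcp_pos: [0.6379, 0.0754, 0.0684]
tool_rot: [-0.093, 0.996, 0.0, 0.0]
contact_force: [2.8, -3.6, 0.6]
gripper_width: 0.001
t: 9.28
tcp_pos: [0.6392, 0.0595, 0.1686]
tool_rot: [-0.091, 0.996, 0.0, -0.002]
contact_force: [1.8, 0.4, -0.1]
gripper_width: -0.001
t: 9.62
tcp_pos: [0.6424, 0.097, 0.167]
tool_rot: [-0.093, 0.996, 0.0, -0.001]
contact_force: [-0.3, 0.2, 0.0]
gripper_width: -0.004
[0.6424 0.097  0.167 ] [-0.0927  0.9957  0.0001 -0.0014] [ 0.1498  0.4875  0.1561  1.2422  0.0003 -0.0359]
wrist cam_pivot [323.8  99.7] 0.72 [0.5564 0.084  0.044 ]
wrist cam_pivot [584.1 183. ] 0.63 [0.5825 0.3273 0.044 ]
wrist cam_handle [320.6 199.4] 0.84 [0.6338 0.0956 0.072 ]
```

View pics/w4.png

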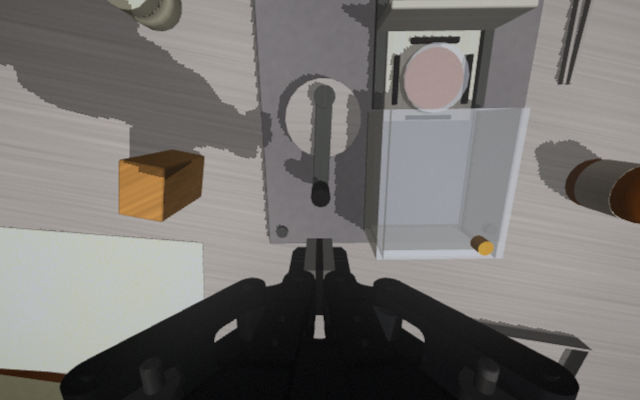

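```bash
python3 - <<'E'
from ang import *
np.set_printoptions(precision=4,suppress=True)
im=cv2.imread("pics/w4.png")[:,:,::-1].copy()
for nm,a,b,z in(("plate",(255,5),(266,230),.012),("barL",(315,112),(314,178),.040),("barR",(332,112),(328,178),.040),("rail",(375,0),(370,105),.022),("chamb",(368,115),(366,235),.012)):
    print(nm,*fit("wrist",im,a,b,6,z))
print("front",*fit("wrist",im,(280,243),(368,242),6,.012,"col"))
cv2.imwrite("pics/w4z.png",cv2.resize(im[70:255,245:385],None,fx=4,fy=3.2,interpolation=2)[:,:,::-1])
m=cut_out("wrist","cam_pivot"); print([ (r["rect"],r["p"]) for r in m[:2]])
E
```

```text
plate -168.69449129611766 135 [[250.6   5. ]
 [266.2 230. ]] [0.4907 0.0075] [0.6945 0.0483]
barL -168.16533772717432 48 [[310.3 112. ]
 [312.2 178. ]] [0.5682 0.0744] [0.6242 0.0862]
barR -171.28428408622557 63 [[331.5 112. ]
 [328.6 178. ]] [0.5649 0.0922] [0.6215 0.1009]
rail -174.32753051556915 44 [[375.9   0. ]
 [363.  105. ]] [0.471  0.1116] [0.5531 0.1198]
chamb -168.57701413114575 85 [[365.7 115. ]
 [362.  235. ]] [0.5607 0.1257] [0.6812 0.1501]
front -84.22266253224339 37 [[280.  235.9]
 [368.  242.8]] [0.6984 0.0638] [0.6889 0.1584]
[([287.2, 81.0, 357.9, 205.7], 0.79)]
```

View pics/w4z.png

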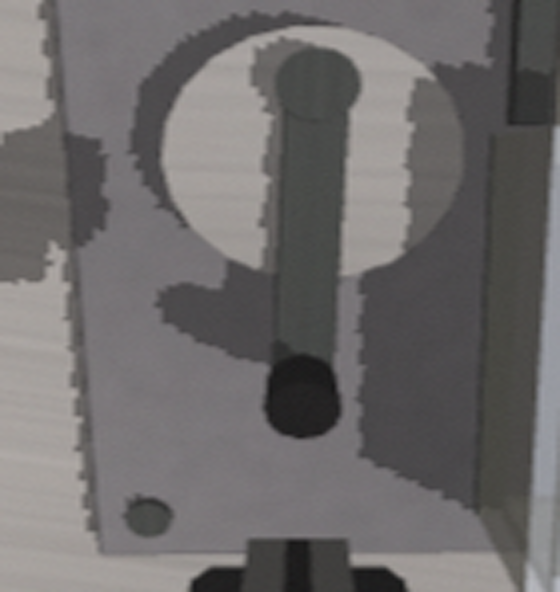

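```bash
python3 - <<'E'
from ang import *
np.set_printoptions(precision=4,suppress=True)
def y(a,b,z,z2=None):
    f=lambda p:np.array(p)/[4,3.2]+[245,70]
    A=atz("wrist",f(a),z)[:2];B=atz("wrist",f(b),z2 or z)[:2];v=B-A
    return round(np.degrees(np.arctan2(v[1],v[0])),2),A,B,round(np.linalg.norm(v)*1e3,1)
print("plate",y((60,20),(100,545),.012))
print("chamb",y((491,140),(477,500),.012))
print("barL",y((281,115),(275,345),.04)); print("barR",y((350,115),(336,345),.04)); 
print("barC",y((315.5,115),(305.5,345),.04)); print("hub-post",y((318,82),(303,402),.044,.072))
print("front",y((110,550),(470,550),.012))
E
```

```text
plate (np.float64(11.02), array([0.5457, 0.0226]), array([0.7059, 0.0538]), np.float64(163.3))
chamb (np.float64(11.49), array([0.5595, 0.1274]), array([0.6714, 0.1501]), np.float64(114.2))
barL (np.float64(9.12), array([0.5628, 0.0777]), array([0.6241, 0.0875]), np.float64(62.0))
barR (np.float64(8.42), array([0.5601, 0.0921]), array([0.6215, 0.1011]), np.float64(62.1))
barC (np.float64(8.77), array([0.5615, 0.0849]), array([0.6228, 0.0943]), np.float64(62.1))
hub-post (np.float64(8.31), array([0.5536, 0.0838]), array([0.631 , 0.0951]), np.float64(78.2))
front (np.float64(100.61), array([0.7072, 0.0567]), array([0.6893, 0.1524]), np.float64(97.3))
```

Measured yaws: plate 11.0°, chamber 11.5°, front edge 10.6°, lever 8.3–8.8°. That leaves 2.5° to go. I'll go back behind the handle, turn it 2.5° more, then back off and re-check from the same vantage.

```bash
python3 -m handwheel '[[1,-1.75,0,0,0,0,-1],[1,-3.5,0,0,0,0,-1],[1,-3.5,0,0,0,0,-1]]'
python3 -m handwheel '[[0,0,3,0,0,0,-1],[0,0,6,0,0,0,-1],[0,0,8.5,0,0,0,-1],[0,0,10,0,0,0,-1],[0,0,10,0,0,0,-1]]'
python3 -m handwheel '[[0,0.7,0,0,0,0,-1],[0,1.3,0,0,0,0,-1],[0,1.5,0,0,0,0,-1],[-0.05,1.7,0,0,0,-1.2,-1],[-0.09,1.85,0,0,0,-2.5,-1]]'
python3 -m handwheel '[[0,0,0,0,0,0,-1],[0,0,0,0,0,0,-1]]'
python3 -m handwheel '[[0,-0.5,0,0,0,0,-1],[0,-1.5,0,0,0,0,-1],[0,-1.5,-3,0,0,0,-1],[0,-1.5,-6.5,0,0,0,-1],[0,-1.5,-10,0,0,0,-1]]'
python3 -m handwheel '[[-1,2,0,0,0,0,-1],[-1,3.5,0,0,0,0,-1],[-1,3.5,0,0,0,0,-1],[-1,3.5,0,0,0,0,-1]]'
python3 - <<'E'
from h import *
np.set_printoptions(precision=4,suppress=True)
s=state();print(s["tcp_pos"],s["tool_rot"],s["joint_pos"])
im=snap("wrist","w5.png")
cv2.imwrite("pics/w5z.png",cv2.resize(im[70:255,245:385],None,fx=4,fy=3.2,interpolation=2)[:,:,::-1])
for n in("wrist",):
  for q in("cam_pivot","cam_handle"):
    for r in pinpoint(n,q)[:2]:
        print(n,q,np.round(r["pixel"],1),round(r["p"],2),atz(n,r["pixel"],{"cam_pivot":.044,"cam_handle":.072}[q]))
E
```

```text
t: 10.07
tcp_pos: [0.6401, 0.0576, 0.1679]
tool_rot: [-0.091, 0.996, -0.0, -0.0]
contact_force: [-0.4, 0.0, 0.1]
gripper_width: 0.001
t: 10.48
tcp_pos: [0.6378, 0.06, 0.0643]
tool_rot: [-0.092, 0.996, 0.0, -0.003]
contact_force: [-0.7, 0.1, -1.0]
gripper_width: 0.003
t: 10.9
tcp_pos: [0.6386, 0.0788, 0.0695]
tool_rot: [-0.115, 0.993, -0.0, 0.001]
contact_force: [1.4, -4.4, 1.9]
gripper_width: 0.002
t: 11.07
tcp_pos: [0.6384, 0.0789, 0.0692]
tool_rot: [-0.114, 0.993, 0.0, 0.001]
contact_force: [0.6, -3.0, 2.2]
gripper_width: -0.006
t: 11.48
tcp_pos: [0.6403, 0.0632, 0.1685]
tool_rot: [-0.114, 0.994, 0.0, -0.001]
contact_force: [1.4, -0.2, 0.3]
gripper_width: 0.003
t: 11.82
tcp_pos: [0.6418, 0.1008, 0.1669]
tool_rot: [-0.115, 0.993, 0.0, -0.001]
contact_force: [-0.5, -0.1, -0.7]
gripper_width: -0.005
[0.6418 0.1008 0.1669] [-0.1145  0.9934  0.0001 -0.0014] [ 0.1558  0.4874  0.1559  1.242   0.0002 -0.0738]
wrist cam_pivot [324.5  99.9] 0.79 [0.5564 0.0847 0.044 ]
wrist cam_handle [320.5 198.9] 0.94 [0.6328 0.0989 0.072 ]
wrist cam_handle [574.6  25.9] 0.28 [0.4726 0.2411 0.072 ]
```

View pics/w5z.png

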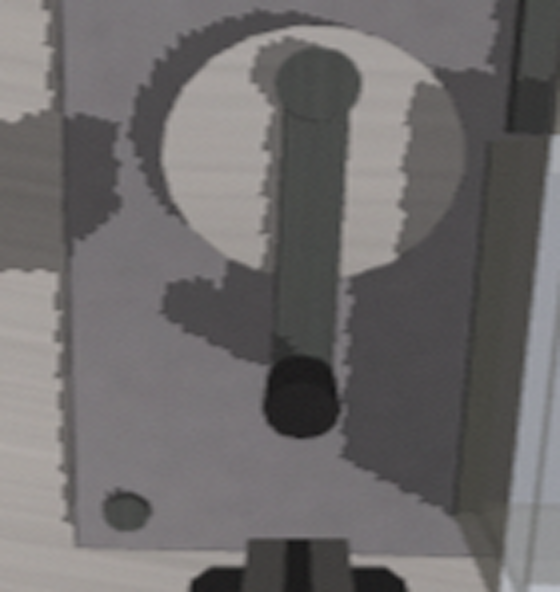

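```bash
python3 - <<'E'
from ang import *
np.set_printoptions(precision=4,suppress=True)
def y(a,b,z,z2=None):
    f=lambda p:np.array(p)/[4,3.2]+[245,70]
    A=atz("wrist",f(a),z)[:2];B=atz("wrist",f(b),z2 or z)[:2];v=B-A
    return round(np.degrees(np.arctan2(v[1],v[0])),2),A,B,round(np.linalg.norm(v)*1e3,1)
print("plate",y((62,20),(76,540),.012))
print("chamb",y((487,140),(459,510),.012))
print("barC",y((315.5,115),(304.5,345),.04)); print("hub-post",y((318,82),(302,401),.044,.072))
print("front",y((85,548),(450,553),.012))
# plate/front-edge origin estimate
capture("top");capture("side")
for n in("wrist","top","side"):
  for r in pinpoint(n,"push_face")[:1]: print(n,atz(n,r["pixel"],.047),r["p"])
  for r in pinpoint(n,"dish_center")[:4]: print(n,"dish",atz(n,r["pixel"],.029),r["p"])
E
```

```text
plate (np.float64(11.13), array([0.548 , 0.0228]), array([0.7063, 0.0539]), np.float64(161.4))
chamb (np.float64(12.19), array([0.5575, 0.1266]), array([0.6725, 0.1514]), np.float64(117.6))
barC (np.float64(11.08), array([0.5612, 0.0852]), array([0.622 , 0.0971]), np.float64(62.0))
hub-post (np.float64(10.67), array([0.5534, 0.0838]), array([0.6299, 0.0982]), np.float64(77.9))
front (np.float64(102.06), array([0.7087, 0.0568]), array([0.6881, 0.1532]), np.float64(98.6))
wrist [0.4793 0.1654 0.047 ] 0.83
wrist dish [0.5226 0.1756 0.029 ] 0.96
top dish [0.3619 0.3569 0.029 ] 0.61
side [0.481  0.1575 0.047 ] 0.68
side dish [0.5056 0.1759 0.029 ] 0.81
side dish [ 0.3616 -0.0678  0.029 ] 0.81
side dish [0.361  0.3699 0.029 ] 0.74
side dish [0.2892 0.2158 0.029 ] 0.59
```

The lever is now at 10.7–11.1° against the fixture's 11.1° (the chamber and front edge read up to 12°), so it points straight forward. Next I'll move behind the carriage's end plate.

```bash
python3 -m handwheel '[[3.5,1.9,0,0,0,0.5,-1],[7,3.8,0,0,0,1,-1],[10.5,5.7,0,0,0,1.5,-1],[14,7.6,0,0,0,2.1,-1],[17,9.2,0,0,0,2.1,-1]]'
python3 -m handwheel '[[2,0.85,0,0,0,0,-1],[2,0.85,0,0,0,0,-1],[2,0.85,0,0,0,0,-1]]'
python3 - <<'E'
from h import *
np.set_printoptions(precision=4,suppress=True)
s=state();print(s["tcp_pos"],s["tool_rot"],s["joint_pos"])
im=snap("wrist","w6.png");capture("side")
for n in("wrist","side"):
  for r in pinpoint(n,"push_face")[:2]: print(n,atz(n,r["pixel"],.047),r["p"])
  for r in pinpoint(n,"vial")[:2]: print(n,"vial",atz(n,r["pixel"],.012),r["p"])
cv2.imwrite("pics/side6.png",capture("side")[:,:,::-1])
print(proj("wrist",[.478,.166,.047]),proj("wrist",[.478,.166,.02]))
E
```

```text
t: 12.78
tcp_pos: [0.454, 0.1518, 0.1682]
tool_rot: [-0.095, 0.995, 0.0, -0.0]
contact_force: [-0.4, 1.3, 0.1]
gripper_width: 0.003
t: 13.03
tcp_pos: [0.4349, 0.1565, 0.169]
tool_rot: [-0.096, 0.995, 0.0, 0.001]
contact_force: [0.0, -0.3, -0.1]
gripper_width: -0.002
[0.4349 0.1565 0.169 ] [-0.0963  0.9954  0.0002  0.0007] [ 0.3455  0.1736 -0.3079  1.0879  0.      0.1526]
wrist [0.4784 0.1657 0.047 ] 0.75
wrist vial [0.4345 0.2321 0.012 ] 0.75
side [0.472 0.166 0.047] 0.81
side vial [0.4291 0.2309 0.012 ] 0.47
[321.0719 244.421 ] [320.9099 233.3863]
```

View pics/side6.png

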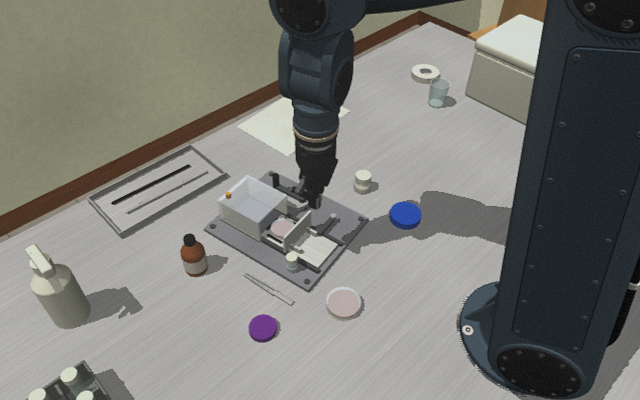

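The side view shows the hand above and behind the plate, with the vial clear at (292,262). I'll go down and push forward gently.

```bash
python3 -m handwheel '[[0,0,3,0,0,0,-1],[0,0,6,0,0,0,-1],[0,0,9,0,0,0,-1],[0,0,10.5,0,0,0,-1],[0,0,10.8,0,0,0,-1]]'
python3 -m handwheel '[[-0.6,0,0,0,0,0,-1],[-1.2,0,0,0,0,0,-1],[-1.8,0,0,0,0,0,-1],[-2.4,0,0,0,0,0,-1],[-2.8,0,0,0,0,0,-1]]'
python3 -m handwheel '[[-0.4,0,0,0,0,0,-1],[-0.8,0,0,0,0,0,-1],[-1.2,0,0,0,0,0,-1],[-1.6,0,0,0,0,0,-1],[-2,0,0,0,0,0,-1]]'
python3 -m handwheel '[[-0.4,0,0,0,0,0,-1],[-0.8,0,0,0,0,0,-1],[-1.2,0,0,0,0,0,-1],[-1.6,0,0,0,0,0,-1],[-2,0,0,0,0,0,-1]]'
python3 - <<'E'
from h import *
np.set_printoptions(precision=4,suppress=True)
snap("wrist","w7.png");capture("side")
for n in("side",):
  for q,z in(("push_face",.047),("dish_center",.029)):
    for r in pinpoint(n,q)[:3]: print(n,q,atz(n,r["pixel"],z),r["p"])
E
```

```text
t: 13.8
tcp_pos: [0.4337, 0.1554, 0.0575]
tool_rot: [-0.095, 0.995, -0.001, -0.002]
contact_force: [-1.0, -0.2, 0.3]
gripper_width: -0.001
t: 14.22
tcp_pos: [0.4646, 0.162, 0.0613]
tool_rot: [-0.096, 0.995, 0.0, 0.001]
contact_force: [-0.1, -0.1, -0.5]
gripper_width: -0.004
t: 14.63
tcp_pos: [0.4826, 0.1654, 0.0603]
tool_rot: [-0.096, 0.995, 0.0, -0.0]
contact_force: [-2.8, 0.2, 2.3]
gripper_width: -0.002
t: 15.05
tcp_pos: [0.5024, 0.1693, 0.0603]
tool_rot: [-0.096, 0.995, 0.0, -0.0]
contact_force: [-1.9, 0.8, 1.3]
gripper_width: 0.001
side push_face [0.5162 0.1672 0.047 ] 0.93
side push_face [0.5525 0.3896 0.047 ] 0.47
side dish_center [ 0.3607 -0.0711  0.029 ] 0.86
side dish_center [0.2908 0.2192 0.029 ] 0.62
side dish_center [0.5476 0.1805 0.029 ] 0.61
```

```bash
python3 -m handwheel '[[-0.4,0,0,0,0,0,-1],[-0.8,0,0,0,0,0,-1],[-1.2,0,0,0,0,0,-1],[-1.6,0,0,0,0,0,-1],[-2,0,0,0,0,0,-1]]'
python3 -m handwheel '[[-0.15,0,0,0,0,0,-1],[-0.3,0,0,0,0,0,-1],[-0.4,0,0,0,0,0,-1],[-0.5,0,0,0,0,0,-1]]'
python3 -m handwheel '[[-0.1,0,0,0,0,0,-1],[-0.2,0,0,0,0,0,-1],[-0.2,0,0,0,0,0,-1]]'
```

```text
t: 15.67
tcp_pos: [0.522, 0.173, 0.0603]
tool_rot: [-0.096, 0.995, -0.0, -0.0]
contact_force: [-2.4, -1.1, -1.0]
gripper_width: 0.001
t: 16.0
tcp_pos: [0.5266, 0.1739, 0.0603]
tool_rot: [-0.096, 0.995, 0.0, -0.0]
contact_force: [-1.9, -0.8, -0.1]
gripper_width: 0.002
t: 16.25
tcp_pos: [0.5287, 0.1743, 0.0603]
tool_rot: [-0.096, 0.995, 0.0, 0.0]
contact_force: [-1.4, -1.5, -1.3]
gripper_width: 0.003
```

```bash
for i in 1; do python3 -m handwheel '[[-0.1,0,0,0,0,0,-1],[-0.2,0,0,0,0,0,-1],[-0.2,0,0,0,0,0,-1]]'
python3 -m handwheel '[[-0.1,0,0,0,0,0,-1],[-0.2,0,0,0,0,0,-1],[-0.2,0,0,0,0,0,-1]]'; done
```

```text
t: 16.5
tcp_pos: [0.5301, 0.1746, 0.0603]
tool_rot: [-0.096, 0.995, 0.0, -0.001]
contact_force: [-4.2, -0.8, 0.7]
gripper_width: -0.002
t: 16.75
tcp_pos: [0.5302, 0.1746, 0.0602]
tool_rot: [-0.096, 0.995, -0.0, -0.002]
contact_force: [-11.4, -2.1, 8.0]
gripper_width: 0.001
```

Force rose to 11 N with no further motion, within 1 mm of the predicted home position. Backing off and checking.

```bash
python3 -m handwheel '[[0.4,0,0,0,0,0,-1],[1.5,0,0,0,0,0,-1],[3,0,0,0,0,0,-1],[3,0,-4,0,0,0,-1],[3,0,-8,0,0,0,-1]]'
python3 -m handwheel '[[2,0,-3,0,0,0,-1],[5,0,-6,0,0,0,-1],[7,0,-8,0,0,0,-1],[7,0,-8,0,0,0,-1],[7,0,-8,0,0,0,-1]]'
python3 - <<'E'
from h import *
np.set_printoptions(precision=4,suppress=True)
print(state()["tcp_pos"],state()["joint_pos"])
a=snap("wrist","w8.png");b=snap("side","s8.png");t=snap("top","t8.png")
cv2.imwrite("pics/s8z.png",cv2.resize(b[120:350,160:440],None,fx=2.8,fy=2.6,interpolation=2)[:,:,::-1])
cv2.imwrite("pics/t8z.png",cv2.resize(t[130:310,170:430],None,fx=3,fy=3,interpolation=2)[:,:,::-1])
for n in("side","top","wrist"):
  for q,z in(("push_face",.047),("dish_center",.029),("cam_handle",.072),("cam_pivot",.044)):
    for r in pinpoint(n,q)[:2]: print(n,q,atz(n,r["pixel"],z),r["p"])
E
```

```text
t: 17.17
tcp_pos: [0.5008, 0.1687, 0.1395]
tool_rot: [-0.096, 0.995, -0.0, -0.002]
contact_force: [1.6, 1.0, 0.0]
gripper_width: -0.001
t: 17.58
tcp_pos: [0.4351, 0.1564, 0.2221]
tool_rot: [-0.096, 0.995, 0.001, 0.003]
contact_force: [0.0, -0.1, -0.2]
gripper_width: -0.0
[0.4351 0.1564 0.2221] [ 0.345   0.1386 -0.2085  1.2184  0.      0.1532]
side push_face [0.5348 0.1771 0.047 ] 0.72
side push_face [0.5437 0.3911 0.047 ] 0.41
side dish_center [0.3554 0.37   0.029 ] 0.85
side dish_center [ 0.3597 -0.0661  0.029 ] 0.75
side cam_handle [0.6365 0.0966 0.072 ] 0.96
side cam_pivot [0.5591 0.0788 0.044 ] 0.65
top push_face [0.5413 0.1851 0.047 ] 0.5
top dish_center [ 0.3586 -0.0736  0.029 ] 0.78
top cam_handle [0.6272 0.0946 0.072 ] 0.68
wrist dish_center [0.3612 0.3468 0.029 ] 0.98
wrist dish_center [ 0.3608 -0.0642  0.029 ] 0.78
wrist cam_handle [0.4839 0.1647 0.072 ] 0.22
wrist cam_handle [0.5353 0.3226 0.072 ] 0.16
wrist cam_pivot [0.4297 0.2751 0.044 ] 0.66
wrist cam_pivot [0.5529 0.087  0.044 ] 0.58
```

View pics/s8z.png

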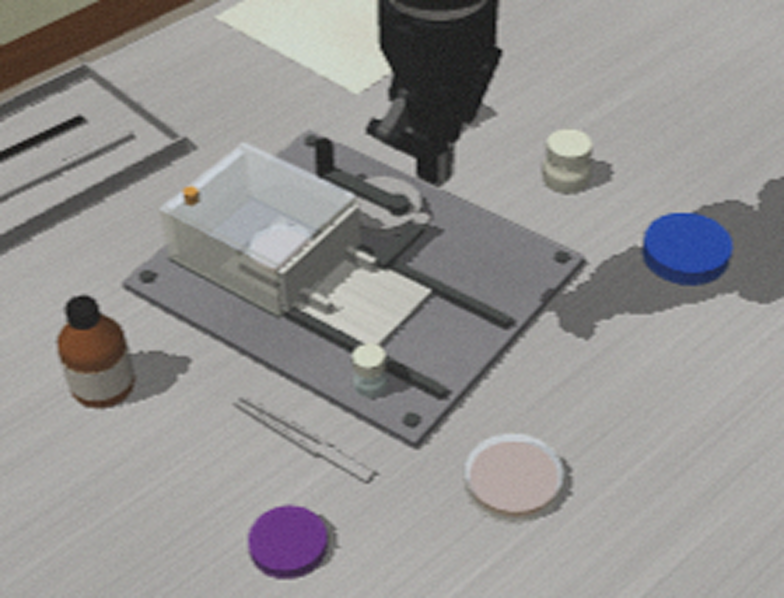

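View pics/t8z.png

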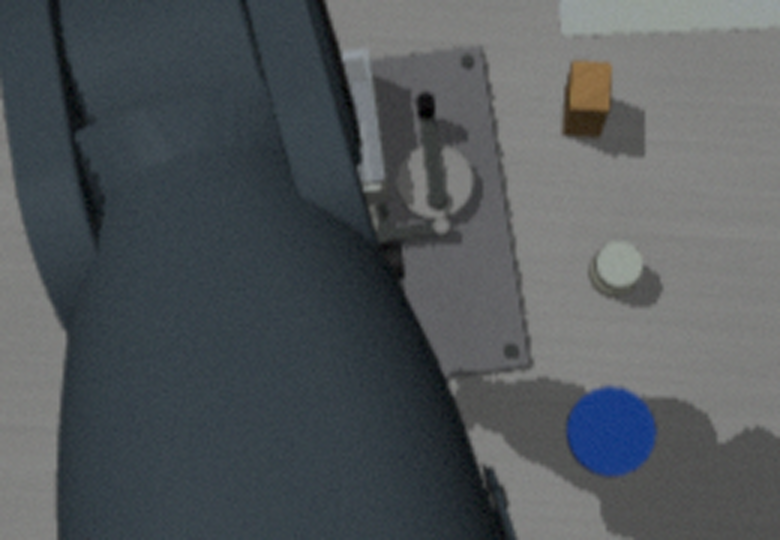

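```bash
python3 -c "
from cell import *
print(state()['t'],close_job())"
```

```text
the job is handed in; nothing more can be done
18.3333 None
```

I turned the cam to its low point first, then pushed the carriage home. I handed the job in at 18.3 s, with the hand clear above and behind the fixture.

- **Cam:** I pushed the handle about 113° round with closed fingertips, at 3–6 N. At an in-between check it was 2.5° short, so I gave it one more small push. The last close-up had the lever at 10.7–11.1°, against 11.1° for the fixture's plate edge. The chamber wall and front edge read 12.1–12.2°, but those fits are less certain.
- **Carriage:** It slid forward at about 2–4 N. It then stopped, and the force rose to 11 N, within about 1 mm of where I expected home. The final side picture shows the end plate closing the chamber mouth, with the dish inside.
- **Other things on the bench:** In the pictures the bystanders and look-alike dishes appear where they were. The carton is hidden behind the hand in the final side view but visible in the top view.

**Not fully confirmed:** In the last top picture the arm hid most of the chamber, so the closed mouth rests on the side picture and the force at the stop. In the final pictures the networks reported only the look-alikes for the dish, so I saw it only by eye through the chamber wall. Their side and top readings of the push face differed by about 6 to 8 mm, roughly either side of the expected home.

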